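# Swing the loaded cheese board over the serving slab and bring it to rest

### The arm

A 7-joint arm with a two-finger parallel gripper is mounted at the origin on the work surface. World frame = base frame: x ahead of the robot, y to its left, z up, the work surface at z = 0. Lengths are in m, angles in degrees, forces in N, time in s.
With the tool pointing down it reaches from about 0.35 to 0.9 m from the base axis. Payload 7.2 kg.
Tool frame: the origin (TCP) lies between the finger pads, 19 mm behind the fingertips; this is the grasp point; z points along the fingers, y is the line along which they close (so a half turn about z gives the same grasp; the last joint's range is limited). The gripper opens to 88 mm and grips with 3 to 60 N. Pads are 20 mm wide; open, the fingers measure 115 mm over their backs; the gripper's body (75 mm by 178 mm) begins 61 mm behind the grasp point.
Start: joints at [71.207, 23.554, -0.728, 91.456, 0.321, 64.991, -4.71], TCP at [0.161, -0.604, 0.241] pointing down, gripper open.
Joint ranges: [-169.25, 169.25], [-16.82, 113.86], [-84.01, 82.57], [7.8, 145.47], [-59.2, 239.2], [7.22, 106.19], [-163.78, 163.78]. Speed limits (degrees/s): [136.94, 136.94, 172.46, 172.46, 180, 180, 180].

### API

Orientations are given as [roll, pitch, yaw] about the fixed x, y, z axes, in that order (R = Rz(yaw) Ry(pitch) Rx(roll)).
In Python, from plant import r gives the robot as it stands.
- The arm moves only by the tool drive_tool, never from a script. Its argument "targets" is a list of rows, each an object of numbers: "tx", "ty", "tz": the shift along the tool's x, y, z in m; "rx", "ry", "rz": the turn, a rotation vector about the tool's x, y, z in degrees. A call has 1 to 8 rows; each row shifts and turns the commanded pose from where the row before left it, along the tool's axes as they then stand; what a row does not reach is not made up. A row lasts 1/10 s, in which the tool goes at most 50 mm and 8.59 degrees, less where a joint would pass 70% of its speed; a pose out of reach is approached as far as the arm can. A call with a gripper value outside its range is refused whole. "gripper" is the opening, from 0 (shut) to 1 (fully open), set as the call begins (left out, the last holds). The fingers move at their own pace and stop on an object; "squeeze" is the grip in N (left out, the last holds). Time passes only in rows, so rows that do not move let the fingers close. It gives the time, the measured TCP pose, the force, the opening and the grip force at its end, in the units of the state.
- r.state(): the state, without advancing time (a new reading comes with each control period).
- r.capture(name): name is "side" or "top" or "wrist"; returns a dict with "color" (384x512x3 uint8, red, green, blue), "z_map" (384x512 float32, m along the optical axis (not along the pixel's ray), 0 where there is no reading), "K" (3x3 intrinsics, pixels), "dist" ([k1, k2, p1, p2, k3] as OpenCV has them; the pictures are not rectified), "R" (3x3) and "t" (3): a world point X has camera coordinates R X + t. Camera axes: x right, y down, z forward; pixel columns grow to the right and rows downward; lengths in m; the calibration is good to about 2 mm. A picture is of the moment at which its call begins.
- r.close_job(): hands the job in; it is judged then, once.
The state is a dict: "t": time; "q": joint angles; "qd": joint speeds; "joint_torque": joint torques, N m; "eef_pos": TCP position; "tool_rot": TCP orientation; "force": force on the tool from outside, world axes, zero at the start; "moment": the same for the moment, N m; "opening": opening from 0.0 (shut) to 1.0 (fully open); "finger_force": force on a finger pad.
Only numpy, scipy, OpenCV 4.12 (cv2) and the standard library are available. Lean on these libraries where they do the work, as an engineer would, in place of code of your own. Each camera call takes 0.05 s, during which the arm holds its last target. There are 200 camera calls.

### The job

Swing the heavy pivoting cheese board from where it is parked until it stands lined up over the marble serving slab, and leave it there standing still with nothing touching it. Move it gently, at a slow hand's pace, by pushing with the closed gripper on the rubber fender rails along its two long sides only (one side to set it moving, the other to slow it down); keep the gripper off the cheese, the board's top and its end, pass over the board only higher than the cheese, and let it neither bang into the gripper nor run into its end stops. Leave the other things on the counter alone.

Things in the scene. Friction and masses are not known exactly. Their poses are not given: they have to be found in the camera images.
- swing_board: Oak board 250 x 160 x 60 mm on a steel hub (104 mm diameter), turning about a vertical pivot. Origin on the pivot axis at counter level; x runs along the board's centre line outward, y across it, z up. The wood spans x 30 to 280, y -80 to 80, z 55 to 115 mm. To line up with the slab it must turn counter-clockwise seen from above (towards its +y) by 0.6 to 1.3 rad.
- board_hinge (a point): Point on the pivot axis at the board's mid-height (z 85 mm), fixed during the run. The bearing is very free: viscous drag 0.017 N m s/rad, no dry friction to speak of. Board with cheese nominally 10 kg, moment of inertia about the pivot 0.25 kg m2 (both 25 percent less to 30 percent more), so once moving it coasts on with a time constant of about 15 s.
- board_end (a point): Middle of the board's free end face, 280 mm from the pivot axis, at mid-height (z 85 mm). Axes as the board's.
- face_minus (a point): Point on the outer face of the rubber fender rail along the board's y = -80 mm side (trailing side: push here to turn it counter-clockwise): 250 mm from the pivot along the board, z 85 mm, 116 mm off the centre line when free. The rail, 240 mm long (x 35 to 275) and 50 mm high (z 60 to 110), yields inward up to 35 mm on springs of 40 N/m with hardly any damping.
- face_plus (a point): The like point on the like rail along the y = +80 mm side (leading side: meet the board here to slow it). Both points move with their rails; axes as the board's. A gripper that just stands in the way is bounced off. At these points the upright gripper's body stays clear of the cheese. Rails and board (232 mm over all) are too wide to be gripped.
- cheese_top (a point): Centre of the top of the cheese wheel fixed on the board: 140 mm diameter, 60 mm high (z 115 to 175 mm), centred 135 mm from the pivot axis on the board's centre line. With the TCP 240 mm above the counter the gripper passes clear over it.
- slab: The fixed marble serving slab lying flat on the counter, 270 mm by 200 mm, 20 mm thick. Origin on the pivot axis at counter level; its x axis runs outward along its centre line, the slab spans x 90 to 360 mm and y -100 to +100 mm. The board passes 35 mm above it, and is lined up when the board's x axis points the same way as the slab's.
- pivot: The fixed steel foot of the pivot, 150 mm diameter, 49 mm high. Origin on the pivot axis at counter level; its x axis points to the middle of the board's swing. The end stops are where the board's x axis is 1.0 rad to either side of this axis.
- honey_jar: Bystander: amber glass honey jar, 68 mm diameter, 90 mm high, standing on the counter. Origin at the centre of its underside.
- goat_cheese: Bystander: small ivory round of cheese, 90 mm diameter, 40 mm high. Origin at the centre of its underside.
- olive_bowl: Bystander: terracotta bowl, 110 mm diameter, 50 mm high. Origin at the centre of its underside.

How it is judged:
By the outcome, as a careful person would: the job done as asked, in the order asked, and still so for the second after the job is handed in, with the robot touching nothing.
It also fails if it takes over 45 s, if anything falls off the work surface, if the arm or the gripper's body presses on something with over 40 N, if the wrist force passes 120 N, or if a joint passes its speed limit or range.

## Working session

There is one attempt and no reset: what is moved stays moved. The work goes in short steps, Python scripts to look and compute and a tool call to move; the robot and the scene stay as the last step left them, time stands still between calls to the robot, and variables do not carry over. Pictures are saved under pics/ and viewed, at most 10 in all, crops included, and the job is handed in when it is done.

Besides the shell and the picture viewer there is one more tool, called after "Call:" as name([rows], argument=value, ...), one row to a line, values as JSON. drive_tool: Moves the arm, as the interface text tells. Its arguments: {"type":"object","properties":{"targets":{"type":"array"},"gripper":{"type":"number"},"squeeze":{"type":"number"}},"required":["targets"]}

```bash
ls; mkdir -p pics
python3 - <<'E'
from plant import r
import cv2,numpy as np
for n in ("top","side"):
    c=r.capture(n); cv2.imwrite(f"pics/{n}0.png",cv2.cvtColor(cv2.resize(c["color"],(768,576)),cv2.COLOR_RGB2BGR)); np.savez(f"{n}0.npz",**c)
    print(n,c["K"],c["dist"],c["R"],c["t"])
s=r.state();print(s)
E
```

```text
pics
top [[435.9607677    0.         252.50667352]
 [  0.         435.9607677  196.95972364]
 [  0.           0.           1.        ]] [-0.02979561  0.          0.          0.          0.        ] [[ 0.01728056 -0.99983485  0.00562554]
 [-0.97605061 -0.01808925 -0.21679019]
 [ 0.21685615 -0.00174455 -0.97620201]] [-0.03009669  0.56830462  1.31486129]
side [[439.21342161   0.         250.34117984]
 [  0.         439.21342161 191.17749892]
 [  0.           0.           1.        ]] [0.04022023 0.         0.         0.         0.        ] [[ 0.80804745 -0.58891816 -0.0153207 ]
 [-0.41154268 -0.54568242 -0.72997488]
 [ 0.42153522  0.59615946 -0.68330224]] [-0.44555136  0.30021705  1.40447712]
{'t': 0.1, 'q': array([71.20565026, 23.59524987, -0.72849894, 91.49528005,  0.32017485,
       64.98866941, -4.70920058]), 'qd': array([-0.07703594, -0.21370555, -0.08858864, -0.12548459, -0.01453795,
       -0.04088995, -0.09137485]), 'joint_torque': array([ 3.46968598e-03, -5.89099073e+01,  6.44225702e-01, -2.91710222e+01,
       -5.37390145e-02,  1.45236362e-02,  3.81866562e-05]), 'eef_pos': array([ 0.16044247, -0.60365691,  0.24062351]), 'tool_rot': array([-1.79922974e+02,  4.71511311e-03,  1.48885135e+01]), 'force': array([-0.59912545, -0.18449504, -0.89182414]), 'moment': array([-0.02989666, -0.0257499 , -0.0152471 ]), 'finger_force': 0.0, 'opening': 0.9977999503370184}
```

View pics/top0.png

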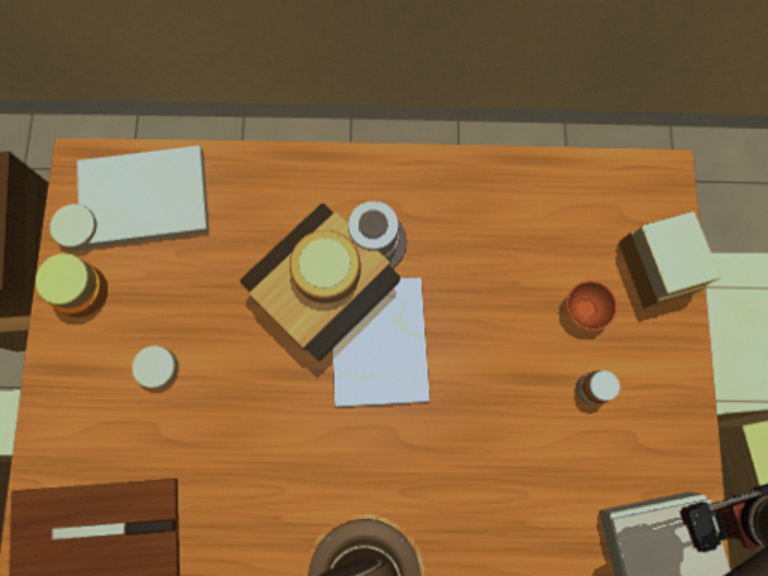

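View pics/side0.png

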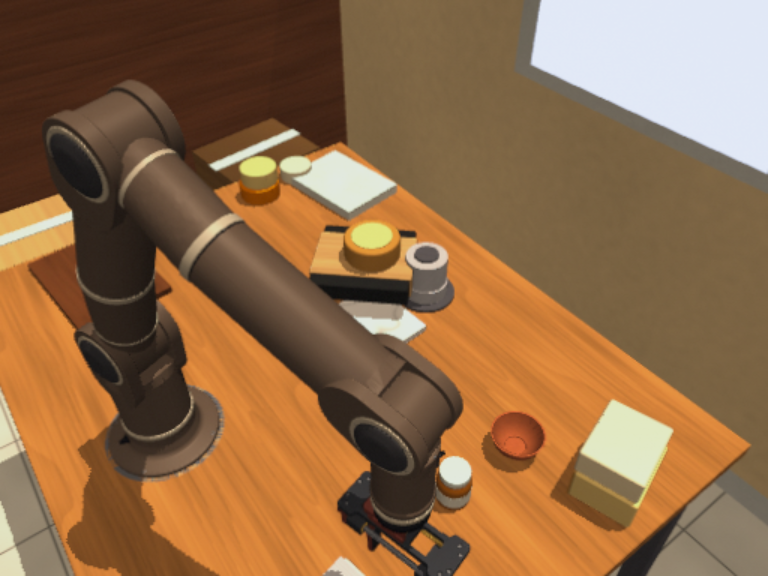

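The top view shows the pivot hub at (373,226), and the board pointing down-left from it with its free end around (285,320). The cheese is at (325,262) and the slab runs straight down at (380,345). Turning counter-clockwise brings the board over the slab. Bystanders on the robot's right: a bowl at (590,305) and a jar at (600,387).

```bash
cat > h.py <<'E'
import numpy as np,cv2
def cloud(c):
    h,w=c["z_map"].shape
    u,v=np.meshgrid(np.arange(w),np.arange(h))
    p=cv2.undistortPoints(np.stack([u,v],-1).reshape(-1,1,2).astype(np.float64),c["K"],c["dist"]).reshape(h,w,2)
    z=c["z_map"].astype(float)
    X=np.concatenate([p*z[...,None],z[...,None]],-1)
    return (X-c["t"])@c["R"]   # R^T (X-t)
def near(P,z0,z1,x0,x1,y0,y1,valid):
    return valid&(P[...,2]>z0)&(P[...,2]<z1)&(P[...,0]>x0)&(P[...,0]<x1)&(P[...,1]>y0)&(P[...,1]<y1)
def big(m):
    n,l,s,_=cv2.connectedComponentsWithStats(m.astype(np.uint8));k=1+np.argmax(s[1:,4]);return l==k
def rect(P,m):
    q=P[m][:,:2].astype(np.float32);return cv2.minAreaRect(q*1000),P[m][:,2].mean(),len(q)
E
python3 - <<'E'
from h import *
for n in("top","side"):
    c=dict(np.load(n+"0.npz"));P=cloud(c);v=c["z_map"]>0
    R=(0.2,1.0,-.3,.45)
    for nm,z0,z1 in(("slab",.012,.028),("board",.111,.121),("rails",.1,.121),("cheese",.168,.182),("hub",.122,.3)):
        m=near(P,z0,z1,*R,v)
        if nm in("board","rails"): pass
        m=big(m); (cx,sz,a),z,k=rect(P,m)
        q=P[m];(ec,er)=cv2.minEnclosingCircle((q[:,:2]*1000).astype(np.float32))
        print(n,nm,np.round(cx,1),np.round(sz,1),round(a,2),"z",round(z,4),k,"enc",np.round(ec,1),round(er,1))
E
```

```text
top slab [482.8 -20.7] [271.  200.1] 4.18 z 0.0199 4010 enc [482.8 -21. ] 165.9
top board [607.9  88.4] [227.4 288.8] 46.06 z 0.1148 2366 enc [605.8  93.5] 158.0
top rails [613.1  84.7] [233.6 301.4] 46.36 z 0.1123 3979 enc [601.7  94. ] 171.6
top cheese [608.1  88.6] [136.7 135.4] 2.14 z 0.1753 1649 enc [608.5  89. ] 70.3
top hub [608.1  88.9] [139.7 136. ] 2.15 z 0.173 1826 enc [607.9  90.1] 71.2
side slab [554.2 -19.1] [118.8 204.1] 5.21 z 0.0183 871 enc [554.1 -19.2] 113.4
side board [619.4  70.4] [168.7 329.8] 46.04 z 0.1141 857 enc [614.3  77.5] 173.6
side rails [619.4  71.3] [238. 331.] 45.82 z 0.1107 1801 enc [617.6  87.2] 178.5
side cheese [603.3  83.8] [132.5 135.1] 55.36 z 0.1736 708 enc [606.3  86.1] 72.1
side hub [603.8  83.6] [138.7 136.7] 27.54 z 0.1642 1084 enc [600.9  85.8] 73.0
```

Run:
```python
import cv2
for n,(a,b,c,d) in dict(top=(120,280,150,310),side=(130,240,190,320)).items():
    i=cv2.imread(f"pics/{n}0.png")
import numpy as np
o=[]
for n,(r0,r1,c0,c1) in dict(top=(120,280,150,310),side=(130,240,190,320)).items():
    im=np.load(n+"0.npz")["color"][r0:r1,c0:c1,::-1]
    o.append(cv2.resize(im,(400,int(400*(r1-r0)/(c1-c0))),interpolation=cv2.INTER_CUBIC))
H=max(x.shape[0] for x in o)
o=[np.pad(x,((0,H-x.shape[0]),(0,0),(0,0))) for x in o]
cv2.imwrite("pics/crop0.png",np.hstack(o))
```

```text
(no output)
```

View pics/crop0.png

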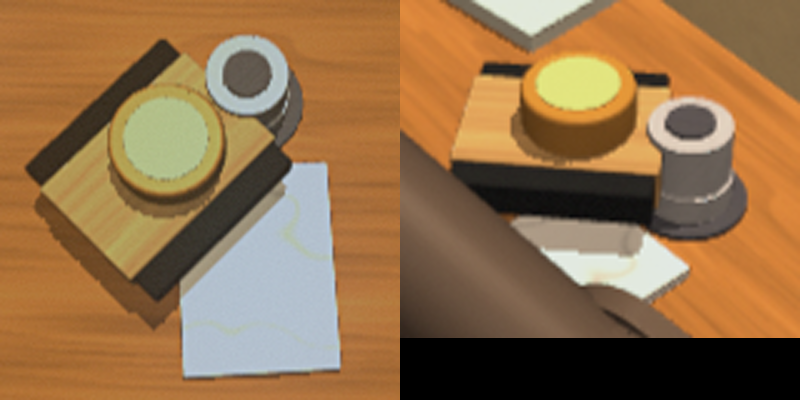

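The crop confirms it. The hub top is at crop (247,72) with the foot beneath it, the minus rail is upper-left and the plus rail lower-right. Nothing blocks either rail. Next I'll refine the pivot and angles.

```bash
cat >> h.py <<'E'
PIV=np.array([.7072,-.0043])
def cheese(c):
    P=cloud(c);m=near(P,.170,.181,.4,.85,-.2,.3,c["z_map"]>0);m=big(m)
    q=(P[m][:,:2]*1000).astype(np.float32)
    h=cv2.convexHull(q); e=cv2.fitEllipse(h); return q.mean(0)/1000,np.array(e[0])/1000,e[1],len(q)
def phi(c):
    a,b,s,n=cheese(c); f=lambda p:np.degrees(np.arctan2(*(p-PIV)[::-1]))
    return f(a),f(b),np.linalg.norm(a-PIV),n
E
python3 - <<'E'
from h import *
from plant import r
c=dict(np.load("top0.npz"));P=cloud(c);v=c["z_map"]>0
print(cheese(c),phi(c))
# hub top
m=v&(np.hypot(P[...,0]-.707,P[...,1]+.004)<.06)&(P[...,2]>.12)
zz=P[m][:,2];print("hub z hist",np.histogram(zz,8),)
zt=np.percentile(zz,90); mt=m&(abs(P[...,2]-zt)<.006); q=(P[mt][:,:2]*1000).astype(np.float32)
print("hub",zt,q.mean(0),cv2.fitEllipse(cv2.convexHull(q)),len(q))
# foot
m=v&(np.hypot(P[...,0]-.707,P[...,1]+.004)<.09)&(abs(P[...,2]-.049)<.006);print("foot n",m.sum(),P[m][:,:2].max(0),P[m][:,:2].min(0))
# board edges: wood/rail boundary z drop 115->110
m=near(P,.1125,.118,.4,.8,-.1,.3,v)&(np.hypot(*(np.moveaxis(P[...,:2]-PIV,-1,0)))>.07);m=big(m);
for ph in (135,135.5,136,136.5,137):
    a=np.radians(ph);e=np.array([np.cos(a),np.sin(a)]);q=P[m][:,:2]-PIV;x=q@e;y=q@np.array([-e[1],e[0]])
    s=[]
    for lo in np.arange(.06,.26,.02):
        k=(x>lo)&(x<lo+.02);s.append((np.percentile(y[k],1),np.percentile(y[k],99)) if k.sum()>20 else (np.nan,)*2)
    s=np.array(s)*1000;xx=np.arange(10)*20
    g=[np.polyfit(xx[~np.isnan(s[:,i])],s[:,i][~np.isnan(s[:,i])],1) for i in (0,1)]
    print(ph,np.round(g,3).tolist(),"xmax",np.percentile(x,99.5))
b=[phi(r.capture("top")) for _ in range(3)];print(b)
E
```

```text
(array([0.60723907, 0.08855483], dtype=float32), array([0.60798193, 0.08849335]), (136.14743041992188, 137.2643585205078), 1594) (np.float64(137.11064451177614), np.float64(136.91640698134486), np.float64(0.1364338937019617), 1594)
hub z hist (array([ 83, 151, 208, 146, 121,  89,  27,   9]), array([0.12001031, 0.12227483, 0.12453935, 0.12680387, 0.12906839,
       0.13133291, 0.13359743, 0.13586195, 0.13812647]))
hub 0.1322482628615398 [705.2282    -4.745218] ((705.8375244140625, -4.225326061248779), (97.75099182128906, 102.07486724853516), 81.93547821044922) 436
foot n 24 [ 0.7132257  -0.02974375] [ 0.66114463 -0.05842323]
135 [[-0.883, 66.012], [0.027, 83.85]] xmax 0.27927836004768447
135.5 [[-0.893, 65.699], [0.019, 83.206]] xmax 0.27902286782591995
136 [[-0.902, 64.836], [0.011, 82.984]] xmax 0.2788360346985982
136.5 [[-0.96, 74.17], [-0.001, 83.329]] xmax 0.2783082403828549
137 [[-0.915, 62.914], [-0.005, 81.557]] xmax 0.27874175853854205
[(np.float64(137.15537984715058), np.float64(136.84982211631535), np.float64(0.13637692126145295), 1594), (np.float64(137.2268719677017), np.float64(136.82692437817872), np.float64(0.1364818245627092), 1588), (np.float64(137.31078710453866), np.float64(136.80723799896737), np.float64(0.13632267532589132), 1588)]
```

Call:
drive_tool([
  {"tz":-0.03},
  {"tz":-0.01},
], gripper=0)

```text
schema error: expected keys tx, ty, tz, rx, ry, rz
```

Call:
drive_tool([
  {"tx":0,"ty":0,"tz":-0.01,"rx":0,"ry":0,"rz":-7.93},
  {"tx":0.005,"ty":0,"tz":-0.015,"rx":0,"ry":0,"rz":-7.93},
  {"tx":0.015,"ty":-0.004,"tz":-0.015,"rx":0,"ry":0,"rz":-7.93},
  {"tx":0.03,"ty":-0.007,"tz":0,"rx":0,"ry":0,"rz":-7.93},
  {"tx":0.04,"ty":-0.011,"tz":0,"rx":0,"ry":0,"rz":0},
  {"tx":0.04,"ty":-0.011,"tz":0,"rx":0,"ry":0,"rz":0},
  {"tx":0.04,"ty":-0.011,"tz":0,"rx":0,"ry":0,"rz":0},
  {"tx":0.04,"ty":-0.011,"tz":0,"rx":0,"ry":0,"rz":0},
], gripper=0)

```text
t: 1.05
eef_pos: [0.2735, -0.4187, 0.2813]
tool_rot: [180.0, 0.0, 46.6]
force: [0.6, 0.3, 1.0]
opening: 0.311
finger_force: 0.0
```

Call:
drive_tool([
  {"tx":0.04,"ty":-0.011,"tz":0,"rx":0,"ry":0,"rz":0},
  {"tx":0.04,"ty":-0.011,"tz":0,"rx":0,"ry":0,"rz":0},
  {"tx":0.04,"ty":-0.011,"tz":0,"rx":0,"ry":0,"rz":0},
  {"tx":0.04,"ty":-0.011,"tz":0,"rx":0,"ry":0,"rz":0},
  {"tx":0.04,"ty":-0.011,"tz":0,"rx":0,"ry":0,"rz":0},
  {"tx":0.04,"ty":-0.011,"tz":0,"rx":0,"ry":0,"rz":0},
  {"tx":0.04,"ty":-0.011,"tz":0,"rx":0,"ry":0,"rz":0},
  {"tx":0.04,"ty":-0.011,"tz":0,"rx":0,"ry":0,"rz":0},
])

```text
t: 1.85
eef_pos: [0.4294, -0.1258, 0.2816]
tool_rot: [180.0, -0.0, 46.6]
force: [1.0, -1.1, 0.0]
opening: 0.004
finger_force: 0.0
```

Call:
drive_tool([
  {"tx":0.04,"ty":-0.012,"tz":0,"rx":0,"ry":0,"rz":0},
  {"tx":0.04,"ty":-0.012,"tz":0,"rx":0,"ry":0,"rz":0},
  {"tx":0.04,"ty":-0.012,"tz":0,"rx":0,"ry":0,"rz":0},
  {"tx":0.04,"ty":-0.012,"tz":0,"rx":0,"ry":0,"rz":0},
  {"tx":0.04,"ty":-0.012,"tz":0,"rx":0,"ry":0,"rz":0},
  {"tx":0.04,"ty":-0.012,"tz":0,"rx":0,"ry":0,"rz":0},
  {"tx":0.04,"ty":-0.012,"tz":0,"rx":0,"ry":0,"rz":0},
  {"tx":0.04,"ty":-0.012,"tz":0,"rx":0,"ry":0,"rz":0},
])

```text
t: 2.65
eef_pos: [0.5796, 0.1725, 0.2812]
tool_rot: [180.0, 0.0, 46.6]
force: [0.2, -0.4, 1.3]
opening: 0.004
finger_force: 0.0
```

Call:
drive_tool([
  {"tx":0.04,"ty":-0.012,"tz":0,"rx":0,"ry":0,"rz":0},
  {"tx":0.03,"ty":-0.01,"tz":0,"rx":0,"ry":0,"rz":0},
  {"tx":0.015,"ty":-0.005,"tz":0,"rx":0,"ry":0,"rz":0},
  {"tx":0,"ty":0,"tz":0,"rx":0,"ry":0,"rz":0},
])

```text
t: 3.05
eef_pos: [0.6174, 0.2543, 0.2804]
tool_rot: [-179.9, 0.0, 46.8]
force: [0.3, 0.1, 0.3]
opening: 0.004
finger_force: 0.0
```

Run:
```python
from h import *
from plant import r
import h; h.PIV[:]=[.7065,-.0043]
def bf(p,ph):
    a=np.radians(ph);e=np.array([np.cos(a),np.sin(a)]);q=np.array(p[:2])-h.PIV
    return q@e,q@np.array([-e[1],e[0]])
c=r.capture("top");print(phi(c));s=r.state();print(s["t"],s["eef_pos"],s["tool_rot"],s["q"],bf(s["eef_pos"],136.6))
w=r.capture("wrist");cv2.imwrite("pics/w1.png",np.hstack([w["color"],c["color"]])[:,:,::-1][:, :1024])
P=cloud(w);v=w["z_map"]>0
i=cv2.resize(np.hstack([w["color"],c["color"]])[:,:,::-1],(800,300));cv2.imwrite("pics/w1.png",i)
# outer edge of minus rail in board frame from wrist and top clouds
for n,C in(("w",w),("t",c)):
    P=cloud(C);v=C["z_map"]>0
    a=np.radians(136.6);e=np.array([np.cos(a),np.sin(a)]);q=P[...,:2]-h.PIV;x=q@e;y=q@np.array([-e[1],e[0]])
    m=v&(P[...,2]>.10)&(P[...,2]<.114)&(x>.03)&(x<.29)&(y<-.07)&(y>-.14)
    for lo in(.04,.1,.16,.22,.25):
        k=m&(x>lo)&(x<lo+.03)
        if k.sum()>5: print(n,lo,k.sum(),np.percentile(y[k],[2,50,98]).round(4),P[k][:,2].mean().round(4))
```

```text
(np.float64(137.44530908830615), np.float64(137.1881637135458), np.float64(0.11971273125759824), 1137)
3.1 [0.61738934 0.25238074 0.28056544] [-1.79947256e+02  4.88758890e-02  4.67058995e+01] [ -2.48505429  30.85260932 -37.2422006   80.11277384  18.67159321
  75.29354653 -83.83097559] (np.float64(0.24110767932501279), np.float64(-0.12527090549102382))
w 0.04 789 [-0.1153 -0.0976 -0.0768] 0.1099
w 0.1 806 [-0.1153 -0.0975 -0.0777] 0.1099
w 0.16 800 [-0.1153 -0.0976 -0.0777] 0.1099
w 0.22 782 [-0.1153 -0.098  -0.0783] 0.1099
w 0.25 686 [-0.1153 -0.0969 -0.0781] 0.1097
t 0.04 100 [-0.1127 -0.0947 -0.0721] 0.1096
t 0.1 79 [-0.1156 -0.1003 -0.0872] 0.1098
```

View pics/w1.png

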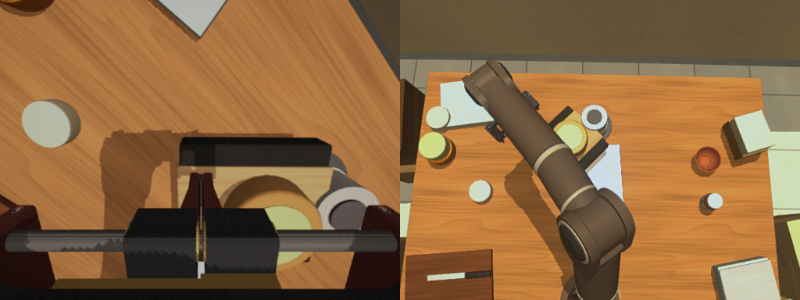

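The wrist view shows the minus rail as a straight dark bar from about (180,150) to (330,150). Its outer face sits at a constant y of -115 mm in the board frame, so the angle of 136.6° is confirmed. The space beside the rail is free, so I'll go down there.

Call:
drive_tool([
  {"tx":0.022,"ty":-0.009,"tz":0,"rx":0,"ry":0,"rz":0},
  {"tx":0,"ty":0,"tz":0.03,"rx":0,"ry":0,"rz":0},
  {"tx":0,"ty":0,"tz":0.045,"rx":0,"ry":0,"rz":0},
  {"tx":0,"ty":0,"tz":0.045,"rx":0,"ry":0,"rz":0},
  {"tx":0,"ty":0,"tz":0.045,"rx":0,"ry":0,"rz":0},
  {"tx":0,"ty":0,"tz":0.03,"rx":0,"ry":0,"rz":0},
  {"tx":0,"ty":0,"tz":0,"rx":0,"ry":0,"rz":0},
  {"tx":0,"ty":0,"tz":0,"rx":0,"ry":0,"rz":0},
])

```text
t: 3.95
eef_pos: [0.6267, 0.2726, 0.0872]
tool_rot: [180.0, 0.0, 46.5]
force: [-0.0, 0.2, 1.9]
opening: 0.004
finger_force: 0.0
```

```bash
cat >> h.py <<'E'
PIV[:]=[.7065,-.0043]
def bf(p,ph):
    a=np.radians(ph);e=np.array([np.cos(a),np.sin(a)]);q=np.asarray(p)[...,:2]-PIV
    return q@e,q@np.array([-e[1],e[0]])
def railphi(C,side,ph0):
    """refine board angle from outer top edge of a rail (z~.11) as seen in cloud C"""
    P=cloud(C);v=C["z_map"]>0;ph=ph0
    for _ in range(4):
        x,y=bf(P,ph);y=y*side
        m=v&(P[...,2]>.10)&(P[...,2]<.1145)&(y>.085)&(y<.14)
        b=[(x0+.005,np.percentile(y[k],97)) for x0 in np.arange(.04,.27,.01) if (k:=m&(x>x0)&(x<x0+.01)).sum()>12]
        if len(b)<6: return None
        b=np.array(b);f=np.polyfit(b[:,0],b[:,1],1)
        ok=abs(b[:,1]-np.polyval(f,b[:,0]))<.004; f=np.polyfit(b[ok,0],b[ok,1],1)
        ph+=np.degrees(f[0])*side
    return ph,np.polyval(f,.25),ok.sum()
E
python3 - <<'E'
from h import *
from plant import r
w=r.capture("wrist");s=r.state();print(s["t"],s["eef_pos"],s["tool_rot"],bf(s["eef_pos"],136.6),s["force"])
c=r.capture("top")
print(railphi(w,-1,136.6),railphi(c,-1,136.6),railphi(dict(np.load("top0.npz")),-1,136.6),railphi(dict(np.load("top0.npz")),1,136.6),phi(c))
i=cv2.resize(np.hstack([w["color"],c["color"]])[:,:,::-1],(800,300));cv2.imwrite("pics/w2.png",i)
E
```

```text
4.0 [0.62747287 0.27335233 0.08854811] [ 1.79939183e+02 -1.30962247e-01  4.65386799e+01] (np.float64(0.24819055798116466), np.float64(-0.14743659631508615)) [-0.10175504  0.96270268  0.3571375 ]
(np.float64(136.71802619182932), np.float64(0.11271441829848247), np.int64(7)) (np.float64(133.77180281344175), np.float64(0.1091446935747798), np.int64(11)) (np.float64(135.80848162549646), np.float64(0.11210090212442084), np.int64(23)) (np.float64(136.23522426767246), np.float64(0.11557376943389658), np.int64(23)) (np.float64(137.2781010348006), np.float64(136.6958646537155), np.float64(0.113863158806286), 986)
```

View pics/w2.png

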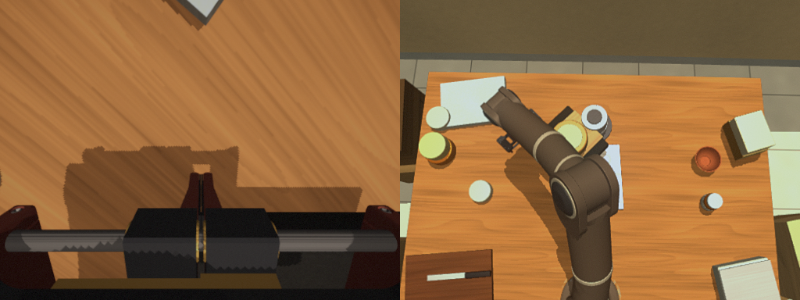

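The wrist and top views show the gripper down beside the minus rail (dark strip at lower right, about (330,220)) and still clear of it. Next comes the push: approach, then a steady 14 mm/s, so the board should spring off at about 28 mm/s at that radius.

Call:
drive_tool([
  {"tx":-0.004,"ty":0,"tz":0,"rx":0,"ry":0,"rz":0},
  {"tx":-0.004,"ty":0,"tz":0,"rx":0,"ry":0,"rz":0},
  {"tx":-0.0014,"ty":0,"tz":0,"rx":0,"ry":0,"rz":0},
  {"tx":-0.0014,"ty":0,"tz":0,"rx":0,"ry":0,"rz":0},
  {"tx":-0.0014,"ty":0,"tz":0,"rx":0,"ry":0,"rz":0},
  {"tx":-0.0014,"ty":0,"tz":0,"rx":0,"ry":0,"rz":0},
  {"tx":-0.0014,"ty":0,"tz":0,"rx":0,"ry":0,"rz":0},
  {"tx":-0.0014,"ty":0,"tz":0,"rx":0,"ry":0,"rz":0},
])

```text
t: 4.85
eef_pos: [0.615, 0.2617, 0.0862]
tool_rot: [-180.0, 0.0, 46.6]
force: [0.3, -0.1, -0.1]
opening: 0.01
finger_force: 0.0
```

Call:
drive_tool([
  {"tx":-0.0014,"ty":0,"tz":0,"rx":0,"ry":0,"rz":0},
  {"tx":-0.0014,"ty":0,"tz":0,"rx":0,"ry":0,"rz":0},
  {"tx":-0.0014,"ty":-0.0007,"tz":0,"rx":0,"ry":0,"rz":-0.32},
  {"tx":-0.0014,"ty":-0.0007,"tz":0,"rx":0,"ry":0,"rz":-0.32},
  {"tx":-0.0014,"ty":-0.0007,"tz":0,"rx":0,"ry":0,"rz":-0.32},
  {"tx":-0.0014,"ty":-0.0007,"tz":0,"rx":0,"ry":0,"rz":-0.32},
  {"tx":-0.0014,"ty":-0.0007,"tz":0,"rx":0,"ry":0,"rz":-0.32},
  {"tx":-0.0014,"ty":-0.0007,"tz":0,"rx":0,"ry":0,"rz":-0.32},
])

```text
t: 5.65
eef_pos: [0.6042, 0.2564, 0.0864]
tool_rot: [-180.0, -0.0, 48.6]
force: [-0.4, -1.0, -0.2]
opening: 0.006
finger_force: 0.1
```

Run:
```python
from h import *
from plant import r
c=r.capture("top");s=r.state();print(s["t"],s["eef_pos"],s["tool_rot"],bf(s["eef_pos"],136.6),s["force"]);print(phi(c),railphi(c,1,136.6))
```

```text
5.7 [0.60396801 0.25629438 0.08632553] [-1.79994243e+02  1.31136652e-02  4.85791771e+01] (np.float64(0.25354828591400835), np.float64(-0.11889282759337774)) [-1.18869937  0.08403159  0.57318029]
(np.float64(137.68702308964492), np.float64(137.6355650683229), np.float64(0.11564603089915054), 1010) (np.float64(136.51550896561182), np.float64(0.11643413179429889), np.int64(11))
```

Call:
drive_tool([
  {"tx":-0.0014,"ty":-0.0007,"tz":0,"rx":0,"ry":0,"rz":-0.32},
  {"tx":-0.0014,"ty":-0.0007,"tz":0,"rx":0,"ry":0,"rz":-0.32},
  {"tx":-0.0014,"ty":-0.0007,"tz":0,"rx":0,"ry":0,"rz":-0.32},
  {"tx":-0.0014,"ty":-0.0007,"tz":0,"rx":0,"ry":0,"rz":-0.32},
  {"tx":-0.0014,"ty":-0.0007,"tz":0,"rx":0,"ry":0,"rz":-0.32},
  {"tx":-0.0014,"ty":-0.0007,"tz":0,"rx":0,"ry":0,"rz":-0.32},
  {"tx":-0.0014,"ty":-0.0007,"tz":0,"rx":0,"ry":0,"rz":-0.32},
  {"tx":-0.0007,"ty":-0.0003,"tz":0,"rx":0,"ry":0,"rz":0},
])

```text
t: 6.5
eef_pos: [0.5935, 0.2517, 0.0863]
tool_rot: [180.0, 0.0, 50.8]
force: [0.5, -0.1, -0.2]
opening: 0.006
finger_force: 0.0
```

Run:
```python
from h import *
from plant import r
for k in range(2):
    c=r.capture("top");s=r.state();print(s["t"],s["eef_pos"],s["tool_rot"],bf(s["eef_pos"],136.6));print(phi(c),railphi(c,1,141))
w=r.capture("wrist");print(railphi(w,-1,141))
```

```text
6.55 [0.59344621 0.25164043 0.08636235] [1.79999882e+02 4.66405599e-03 5.07643409e+01] (np.float64(0.25799549740049055), np.float64(-0.10828198817623778))
(np.float64(142.18891425250004), np.float64(141.73973077107485), np.float64(0.11711147497385535), 1085) (np.float64(141.0726020314997), np.float64(0.11591399515989587), np.int64(12))
6.6 [0.59353323 0.25167987 0.08636511] [1.79999138e+02 2.25948716e-03 5.07615583e+01] (np.float64(0.25795936804787567), np.float64(-0.10837043310714727))
(np.float64(142.75057960079695), np.float64(142.0906564390735), np.float64(0.11692290962530666), 1089) (np.float64(141.10382866051242), np.float64(0.11628515364070952), np.int64(12))
None
```

Call:
drive_tool([
  {"tx":0.012,"ty":0,"tz":0,"rx":0,"ry":0,"rz":0},
  {"tx":0.005,"ty":0,"tz":-0.03,"rx":0,"ry":0,"rz":0},
  {"tx":0,"ty":0,"tz":-0.045,"rx":0,"ry":0,"rz":0},
  {"tx":0,"ty":0,"tz":-0.045,"rx":0,"ry":0,"rz":0},
  {"tx":0,"ty":0,"tz":-0.045,"rx":0,"ry":0,"rz":0},
  {"tx":0,"ty":0,"tz":-0.03,"rx":0,"ry":0,"rz":0},
  {"tx":-0.015,"ty":0.006,"tz":0,"rx":0,"ry":0,"rz":0},
  {"tx":-0.03,"ty":0.012,"tz":0,"rx":0,"ry":0,"rz":0},
])

```text
t: 7.45
eef_pos: [0.5897, 0.2212, 0.2819]
tool_rot: [-180.0, -0.2, 51.0]
force: [-0.0, 0.2, -0.5]
opening: 0.004
finger_force: 0.0
```

Call:
drive_tool([
  {"tx":-0.039,"ty":0.0155,"tz":0,"rx":0,"ry":0,"rz":0},
  {"tx":-0.039,"ty":0.0155,"tz":0,"rx":0,"ry":0,"rz":0},
  {"tx":-0.039,"ty":0.0155,"tz":0,"rx":0,"ry":0,"rz":0},
  {"tx":-0.039,"ty":0.0155,"tz":0,"rx":0,"ry":0,"rz":0},
  {"tx":-0.039,"ty":0.0155,"tz":0,"rx":0,"ry":0,"rz":0},
  {"tx":-0.039,"ty":0.0155,"tz":0,"rx":0,"ry":0,"rz":0},
  {"tx":-0.039,"ty":0.0155,"tz":0,"rx":0,"ry":0,"rz":0},
  {"tx":-0.039,"ty":0.0155,"tz":0,"rx":0,"ry":0,"rz":0},
])

```text
t: 8.25
eef_pos: [0.4877, -0.1032, 0.2808]
tool_rot: [-180.0, 0.0, 50.8]
force: [1.2, -0.3, -0.4]
opening: 0.006
finger_force: 0.0
```

Call:
drive_tool([
  {"tx":-0.039,"ty":0.0155,"tz":0,"rx":0,"ry":0,"rz":0},
  {"tx":-0.03,"ty":0.012,"tz":0,"rx":0,"ry":0,"rz":0},
  {"tx":0,"ty":0,"tz":0,"rx":0,"ry":0,"rz":-8.3},
  {"tx":0,"ty":0,"tz":0,"rx":0,"ry":0,"rz":-8.3},
  {"tx":0,"ty":0,"tz":0,"rx":0,"ry":0,"rz":-8.3},
  {"tx":0,"ty":0,"tz":0,"rx":0,"ry":0,"rz":-8.3},
  {"tx":0,"ty":0,"tz":0,"rx":0,"ry":0,"rz":-8.3},
  {"tx":0,"ty":0,"tz":0,"rx":0,"ry":0,"rz":0},
])

```text
t: 9.05
eef_pos: [0.466, -0.1724, 0.2807]
tool_rot: [-180.0, -0.0, 92.4]
force: [-0.4, -0.5, 1.1]
opening: 0.005
finger_force: 0.0
```

```bash
cat > look.py <<'E'
from h import *
from plant import r
import sys
g=float(sys.argv[1]);n=int(sys.argv[2])
for k in range(n):
    c=r.capture("top");s=r.state();p=phi(c);w=None
    a=railphi(c,-1,g);b=railphi(c,1,g)
    print(round(s["t"],2),"cheese",np.round(p,3),"rail-",None if a is None else np.round(a,3),"rail+",None if b is None else np.round(b,3))
print(s["eef_pos"],s["tool_rot"],"bf(184.2)",np.round(bf(s["eef_pos"],184.2),4),"bf(now)",np.round(bf(s["eef_pos"],p[1]),4))
np.savez("last.npz",**c)
E
python3 look.py 156 2
python3 - <<'E'
from h import *
c=dict(np.load("last.npz"));cv2.imwrite("pics/t3.png",c["color"][:,:,::-1])
E
```

```text
9.1 cheese [1.53348e+02 1.53128e+02 1.36000e-01 1.60900e+03] rail- [1.53079e+02 1.14000e-01 2.30000e+01] rail+ [1.53137e+02 1.15000e-01 2.30000e+01]
9.15 cheese [1.53690e+02 1.53587e+02 1.36000e-01 1.59800e+03] rail- [1.53233e+02 1.14000e-01 2.30000e+01] rail+ [1.5322e+02 1.1500e-01 2.3000e+01]
[ 0.46608355 -0.1724095   0.28092029] [-1.79973834e+02 -2.56177475e-02  9.20081570e+01] bf(184.2) [0.2521 0.1501] bf(now) [0.1405 0.2575]
```

View pics/t3.png

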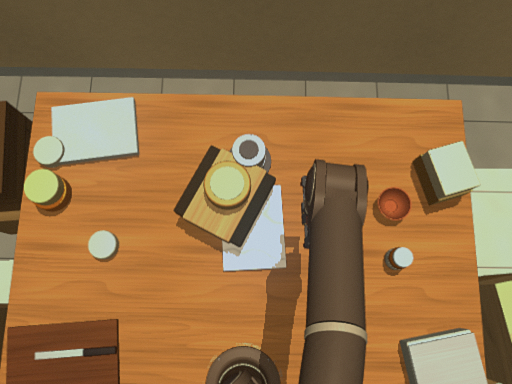

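The top view shows the board coasting, with the cheese at (228,185) and the arm at (335,190) clear on the right. The cheese and both rails agree at about 153.1°. I'll lower the gripper ahead of the board.

Call:
drive_tool([
  {"tx":0,"ty":0,"tz":0.03,"rx":0,"ry":0,"rz":0},
  {"tx":0,"ty":0,"tz":0.045,"rx":0,"ry":0,"rz":0},
  {"tx":0,"ty":0,"tz":0.045,"rx":0,"ry":0,"rz":0},
  {"tx":0,"ty":0,"tz":0.045,"rx":0,"ry":0,"rz":0},
  {"tx":0,"ty":0,"tz":0.03,"rx":0,"ry":0,"rz":0},
  {"tx":0,"ty":0,"tz":0,"rx":0,"ry":0,"rz":0},
  {"tx":0,"ty":0,"tz":0,"rx":0,"ry":0,"rz":0},
])

```text
t: 9.85
eef_pos: [0.4665, -0.1719, 0.0867]
tool_rot: [-180.0, -0.0, 92.2]
force: [0.9, 0.2, 1.1]
opening: 0.007
finger_force: 0.0
```

```bash
python3 look.py 156 3
```

```text
9.9 cheese [1.56601e+02 1.56476e+02 1.37000e-01 1.61800e+03] rail- [1.56584e+02 1.15000e-01 2.30000e+01] rail+ [1.56462e+02 1.14000e-01 2.30000e+01]
9.95 cheese [1.56738e+02 1.56473e+02 1.36000e-01 1.59800e+03] rail- [1.56211e+02 1.14000e-01 2.30000e+01] rail+ [1.56608e+02 1.14000e-01 2.30000e+01]
10.0 cheese [1.57010e+02 1.56834e+02 1.36000e-01 1.62100e+03] rail- [1.5657e+02 1.1300e-01 2.3000e+01] rail+ [1.56687e+02 1.15000e-01 2.30000e+01]
[ 0.46751843 -0.17261615  0.08821962] [1.79836779e+02 8.34902350e-02 9.22057118e+01] bf(184.2) [0.2507 0.1504] bf(now) [0.1535 0.2488]
```

Call:
drive_tool([
  {"tx":0,"ty":0,"tz":0,"rx":0,"ry":0,"rz":0},
  {"tx":0,"ty":0,"tz":0,"rx":0,"ry":0,"rz":0},
  {"tx":0,"ty":0,"tz":0,"rx":0,"ry":0,"rz":0},
  {"tx":0,"ty":0,"tz":0,"rx":0,"ry":0,"rz":0},
  {"tx":0,"ty":0,"tz":0,"rx":0,"ry":0,"rz":0},
  {"tx":0,"ty":0,"tz":0,"rx":0,"ry":0,"rz":0},
  {"tx":0,"ty":0,"tz":0,"rx":0,"ry":0,"rz":0},
  {"tx":0,"ty":0,"tz":0,"rx":0,"ry":0,"rz":0},
])

```text
t: 10.8
eef_pos: [0.4662, -0.1722, 0.0863]
tool_rot: [-180.0, -0.0, 92.3]
force: [-0.8, -1.0, 0.0]
opening: 0.008
finger_force: 0.0
```

```bash
python3 look.py 161 3
```

```text
10.85 cheese [1.60413e+02 1.60414e+02 1.36000e-01 1.59900e+03] rail- [1.59844e+02 1.14000e-01 2.30000e+01] rail+ [1.60016e+02 1.15000e-01 2.30000e+01]
10.9 cheese [1.60558e+02 1.60396e+02 1.36000e-01 1.62000e+03] rail- [1.60097e+02 1.14000e-01 2.30000e+01] rail+ [1.60089e+02 1.15000e-01 2.30000e+01]
10.95 cheese [1.60520e+02 1.60429e+02 1.36000e-01 1.60700e+03] rail- [1.60364e+02 1.14000e-01 2.30000e+01] rail+ [1.60397e+02 1.14000e-01 2.30000e+01]
[ 0.46619427 -0.17224165  0.08632167] [-1.79997899e+02 -2.19297934e-03  9.22638321e+01] bf(184.2) [0.252  0.1499] bf(now) [0.1702 0.2387]
```

Call:
drive_tool([
  {"tx":0,"ty":0,"tz":0,"rx":0,"ry":0,"rz":0},
  {"tx":0,"ty":0,"tz":0,"rx":0,"ry":0,"rz":0},
  {"tx":0,"ty":0,"tz":0,"rx":0,"ry":0,"rz":0},
  {"tx":0,"ty":0,"tz":0,"rx":0,"ry":0,"rz":0},
  {"tx":0,"ty":0,"tz":0,"rx":0,"ry":0,"rz":0},
  {"tx":0,"ty":0,"tz":0,"rx":0,"ry":0,"rz":0},
  {"tx":0,"ty":0,"tz":0,"rx":0,"ry":0,"rz":0},
  {"tx":0,"ty":0,"tz":0,"rx":0,"ry":0,"rz":0},
])

```text
t: 11.75
eef_pos: [0.4662, -0.1722, 0.0863]
tool_rot: [180.0, 0.0, 92.3]
force: [-0.3, -0.5, 0.3]
opening: 0.007
finger_force: 0.0
```

```bash
python3 look.py 165 3
```

```text
11.8 cheese [1.63550e+02 1.63337e+02 1.36000e-01 1.61600e+03] rail- [1.63421e+02 1.14000e-01 2.30000e+01] rail+ [1.63497e+02 1.14000e-01 2.30000e+01]
11.85 cheese [1.63894e+02 1.63732e+02 1.37000e-01 1.60900e+03] rail- [1.63424e+02 1.14000e-01 2.30000e+01] rail+ [1.63661e+02 1.14000e-01 2.30000e+01]
11.9 cheese [1.64291e+02 1.63976e+02 1.36000e-01 1.60900e+03] rail- [1.63778e+02 1.14000e-01 2.30000e+01] rail+ [1.63774e+02 1.15000e-01 2.30000e+01]
[ 0.46618365 -0.17227899  0.08632805] [-1.79999308e+02  2.19185061e-03  9.22636055e+01] bf(184.2) [0.252  0.1499] bf(now) [0.1846 0.2278]
```

```bash
cat > sim.py <<'E'
import numpy as np
from scipy.optimize import least_squares
from h import *
def lin(y0,ys): return y0
# gripper angle-space push position: signed offset of TCP along board-y at r=.25 (frame 136.6), arc followed
t=[4.0,4.1,4.2];
tt=np.array([3.95,4.05,4.15]); 
print("y at 4.85,5.65,6.5:",[np.round(bf(p,136.6),4) for p in((.615,.2617),(.6042,.2564),(.5935,.2517))])
E
python3 sim.py
python3 - <<'E'
import sys;sys.path.insert(0,".")
from h import *
from scipy.optimize import least_squares
# TCP path: world positions (commanded arc) -> at each time angle of board at which uncompressed contact occurs
W=[(4.05,(.6275,.2733)),(4.25,None),(4.85,(.615,.2617)),(5.65,(.6042,.2564)),(5.70,(.60397,.25629)),(6.40,(.5936,.2518)),(6.6,(.5935,.2517))]
W=[(t,p) for t,p in W if p]
T=np.array([w[0] for w in W]);XY=np.array([w[1] for w in W])
# insert fast approach
def sim(I,d,k=40.,dt=.002):
    th=np.radians(136.6);w=0;out={}
    for t in np.arange(4.3,6.6,dt):
        p=np.array([np.interp(t,T,XY[:,i]) for i in(0,1)])
        x,y=bf(p,np.degrees(th)); c=max(0,(y+.116+d))   # compression
        w+=dt*(k*c*x-.017*w)/I; th+=dt*w
        if abs(t-5.65)<dt/2: a=np.degrees(th)
        if abs(t-6.5)<dt/2: b=np.degrees(th);wb=w
    return a,b,wb,c
for d in(.008,.010,.012,.0135):
    for I in(.19,.25,.325): print(d,I,np.round(sim(I,d),4))
E
```

```text
y at 4.85,5.65,6.5: [array([ 0.2492, -0.1304]), array([ 0.2535, -0.1191]), array([ 0.258 , -0.1084])]
0.008 0.19 [1.368751e+02 1.412382e+02 1.030000e-01 0.000000e+00]
0.008 0.25 [1.368136e+02 1.409145e+02 1.064000e-01 0.000000e+00]
0.008 0.325 [1.367669e+02 1.405193e+02 1.084000e-01 0.000000e+00]
0.01 0.19 [1.373058e+02 1.420692e+02 1.005000e-01 0.000000e+00]
0.01 0.25 [1.371590e+02 1.417645e+02 1.038000e-01 0.000000e+00]
0.01 0.325 [1.370432e+02 1.413936e+02 1.066000e-01 0.000000e+00]
0.012 0.19 [1.379553e+02 1.429480e+02 1.000000e-01 0.000000e+00]
0.012 0.25 [1.377019e+02 1.426273e+02 1.025000e-01 0.000000e+00]
0.012 0.325 [1.374905e+02 1.422621e+02 1.050000e-01 0.000000e+00]
0.0135 0.19 [1.385559e+02 1.436541e+02 1.009000e-01 0.000000e+00]
0.0135 0.25 [1.382280e+02 1.432982e+02 1.025000e-01 0.000000e+00]
0.0135 0.325 [1.379387e+02 1.429210e+02 1.045000e-01 0.000000e+00]
```

Call:
drive_tool([
  {"tx":0.008,"ty":0,"tz":0,"rx":0,"ry":0,"rz":-0.74},
  {"tx":0.008,"ty":0,"tz":0,"rx":0,"ry":0,"rz":0},
  {"tx":0.008,"ty":0,"tz":0,"rx":0,"ry":0,"rz":0},
  {"tx":0.006,"ty":0,"tz":0,"rx":0,"ry":0,"rz":0},
  {"tx":0.002,"ty":0,"tz":0,"rx":0,"ry":0,"rz":0},
  {"tx":0,"ty":0,"tz":0,"rx":0,"ry":0,"rz":0},
  {"tx":0,"ty":0,"tz":0,"rx":0,"ry":0,"rz":0},
  {"tx":0,"ty":0,"tz":0,"rx":0,"ry":0,"rz":0},
])

```text
t: 12.7
eef_pos: [0.4646, -0.1406, 0.0863]
tool_rot: [-180.0, 0.0, 93.0]
force: [-0.0, -0.1, 0.7]
opening: 0.004
finger_force: 0.0
```

```bash
python3 look.py 167 2
```

```text
12.75 cheese [1.66830e+02 1.66747e+02 1.36000e-01 1.58400e+03] rail- [1.66675e+02 1.14000e-01 2.30000e+01] rail+ [1.66549e+02 1.15000e-01 2.30000e+01]
12.8 cheese [1.66996e+02 1.66913e+02 1.36000e-01 1.61500e+03] rail- [1.66732e+02 1.14000e-01 2.30000e+01] rail+ [1.6681e+02 1.1400e-01 2.3000e+01]
[ 0.46462329 -0.14059575  0.08631948] [-1.79999911e+02  3.43010390e-03  9.29734929e+01] bf(184.2) [0.2512 0.1182] bf(now) [0.2047 0.1875]
```

Call:
drive_tool([
  {"tx":0,"ty":0,"tz":0,"rx":0,"ry":0,"rz":0},
  {"tx":0,"ty":0,"tz":0,"rx":0,"ry":0,"rz":0},
  {"tx":0,"ty":0,"tz":0,"rx":0,"ry":0,"rz":0},
  {"tx":0,"ty":0,"tz":0,"rx":0,"ry":0,"rz":0},
  {"tx":0,"ty":0,"tz":0,"rx":0,"ry":0,"rz":0},
  {"tx":0,"ty":0,"tz":0,"rx":0,"ry":0,"rz":0},
  {"tx":0,"ty":0,"tz":0,"rx":0,"ry":0,"rz":0},
  {"tx":0,"ty":0,"tz":0,"rx":0,"ry":0,"rz":0},
])

```text
t: 13.6
eef_pos: [0.4646, -0.1403, 0.0863]
tool_rot: [180.0, 0.0, 93.0]
force: [1.0, 0.8, 0.5]
opening: 0.008
finger_force: 0.0
```

```bash
python3 look.py 170 2
```

```text
13.65 cheese [1.69869e+02 1.69625e+02 1.36000e-01 1.61100e+03] rail- [1.69433e+02 1.14000e-01 2.30000e+01] rail+ [1.69557e+02 1.14000e-01 2.30000e+01]
13.7 cheese [1.69676e+02 1.69878e+02 1.37000e-01 1.61800e+03] rail- [1.69626e+02 1.14000e-01 2.30000e+01] rail+ [1.69649e+02 1.15000e-01 2.30000e+01]
[ 0.46460743 -0.14029399  0.08634292] [-1.79997997e+02  1.74388502e-03  9.30053002e+01] bf(184.2) [0.2512 0.1179] bf(now) [0.2142 0.1764]
```

Call:
drive_tool([
  {"tx":0,"ty":0,"tz":0,"rx":0,"ry":0,"rz":0},
  {"tx":0,"ty":0,"tz":0,"rx":0,"ry":0,"rz":0},
  {"tx":0,"ty":0,"tz":0,"rx":0,"ry":0,"rz":0},
  {"tx":0,"ty":0,"tz":0,"rx":0,"ry":0,"rz":0},
  {"tx":0,"ty":0,"tz":0,"rx":0,"ry":0,"rz":0},
  {"tx":0,"ty":0,"tz":0,"rx":0,"ry":0,"rz":0},
  {"tx":0,"ty":0,"tz":0,"rx":0,"ry":0,"rz":0},
  {"tx":0,"ty":0,"tz":0,"rx":0,"ry":0,"rz":0},
])

```text
t: 14.5
eef_pos: [0.4646, -0.1403, 0.0864]
tool_rot: [180.0, 0.0, 93.0]
force: [0.2, 0.2, 0.4]
opening: 0.001
finger_force: 0.0
```

Call:
drive_tool([
  {"tx":0,"ty":0,"tz":0,"rx":0,"ry":0,"rz":0},
  {"tx":0,"ty":0,"tz":0,"rx":0,"ry":0,"rz":0},
  {"tx":0,"ty":0,"tz":0,"rx":0,"ry":0,"rz":0},
  {"tx":0,"ty":0,"tz":0,"rx":0,"ry":0,"rz":0},
  {"tx":0,"ty":0,"tz":0,"rx":0,"ry":0,"rz":0},
  {"tx":0,"ty":0,"tz":0,"rx":0,"ry":0,"rz":0},
])

```text
t: 15.1
eef_pos: [0.4646, -0.1403, 0.0863]
tool_rot: [-180.0, 0.0, 93.0]
force: [0.1, 0.6, -0.3]
opening: 0.003
finger_force: 0.0
```

```bash
python3 look.py 176 3
```

```text
15.15 cheese [1.74133e+02 1.74079e+02 1.36000e-01 1.60900e+03] rail- [1.74132e+02 1.14000e-01 2.30000e+01] rail+ [1.74098e+02 1.14000e-01 2.30000e+01]
15.2 cheese [1.74270e+02 1.74168e+02 1.36000e-01 1.62700e+03] rail- [1.7414e+02 1.1400e-01 2.3000e+01] rail+ [1.74182e+02 1.15000e-01 2.30000e+01]
15.25 cheese [1.74477e+02 1.74206e+02 1.37000e-01 1.61700e+03] rail- [1.74313e+02 1.14000e-01 2.30000e+01] rail+ [1.74425e+02 1.14000e-01 2.30000e+01]
[ 0.4646588  -0.14028428  0.08636636] [1.79995527e+02 2.60992125e-03 9.30095616e+01] bf(184.2) [0.2512 0.1179] bf(now) [0.2269 0.1597]
```

Call:
drive_tool([
  {"tx":0,"ty":0,"tz":0,"rx":0,"ry":0,"rz":0},
  {"tx":0,"ty":0,"tz":0,"rx":0,"ry":0,"rz":0},
  {"tx":0,"ty":0,"tz":0,"rx":0,"ry":0,"rz":0},
  {"tx":0,"ty":0,"tz":0,"rx":0,"ry":0,"rz":0},
  {"tx":0,"ty":0,"tz":0,"rx":0,"ry":0,"rz":0},
  {"tx":0,"ty":0,"tz":0,"rx":0,"ry":0,"rz":0},
  {"tx":0,"ty":0,"tz":0,"rx":0,"ry":0,"rz":0},
  {"tx":0,"ty":0,"tz":0,"rx":0,"ry":0,"rz":0},
])

```text
t: 16.05
eef_pos: [0.4646, -0.1403, 0.0863]
tool_rot: [-180.0, -0.0, 93.0]
force: [-1.0, 0.5, 1.1]
opening: 0.006
finger_force: 0.0
```

Call:
drive_tool([
  {"tx":0,"ty":0,"tz":0,"rx":0,"ry":0,"rz":0},
  {"tx":0,"ty":0,"tz":0,"rx":0,"ry":0,"rz":0},
  {"tx":0,"ty":0,"tz":0,"rx":0,"ry":0,"rz":0},
  {"tx":0,"ty":0,"tz":0,"rx":0,"ry":0,"rz":0},
  {"tx":0,"ty":0,"tz":0,"rx":0,"ry":0,"rz":0},
  {"tx":0,"ty":0,"tz":0,"rx":0,"ry":0,"rz":0},
  {"tx":0,"ty":0,"tz":0,"rx":0,"ry":0,"rz":0},
  {"tx":0,"ty":0,"tz":0,"rx":0,"ry":0,"rz":0},
])

```text
t: 16.85
eef_pos: [0.4646, -0.1403, 0.0863]
tool_rot: [-180.0, 0.0, 93.0]
force: [0.8, -0.0, 0.3]
opening: 0.007
finger_force: 0.0
```

Call:
drive_tool([
  {"tx":0,"ty":0,"tz":0,"rx":0,"ry":0,"rz":0},
  {"tx":0,"ty":0,"tz":0,"rx":0,"ry":0,"rz":0},
  {"tx":0,"ty":0,"tz":0,"rx":0,"ry":0,"rz":0},
  {"tx":0,"ty":0,"tz":0,"rx":0,"ry":0,"rz":0},
  {"tx":0,"ty":0,"tz":0,"rx":0,"ry":0,"rz":0},
  {"tx":0,"ty":0,"tz":0,"rx":0,"ry":0,"rz":0},
])

```text
t: 17.45
eef_pos: [0.4646, -0.1403, 0.0863]
tool_rot: [180.0, 0.0, 93.0]
force: [-0.4, 0.6, 0.5]
opening: 0.006
finger_force: 0.0
```

```bash
python3 look.py 180 4
python3 - <<'E'
from h import *
c=dict(np.load("last.npz"));P=cloud(c);v=c["z_map"]>0
m=big(near(P,.012,.028,.3,.75,-.2,.2,v)); print("slab",rect(P,m))
t=dict(np.load("top0.npz"));P=cloud(t);m=big(near(P,.012,.028,.3,.75,-.2,.2,t["z_map"]>0))
a=np.radians(184.2);x,y=bf(P,184.2)
for s in(-1,1):
    b=np.array([(x0+.005,np.percentile((y*s)[k],98)) for x0 in np.arange(.16,.35,.01) if (k:=m&(x>x0)&(x<x0+.01)).sum()>40 and np.percentile((y*s)[k],98)>.09])
    f=np.polyfit(b[:,0],b[:,1],1);print(s,len(b),184.2+s*np.degrees(f[0]),f[1]+f[0]*.25)
E
```

```text
17.5 cheese [-1.79687e+02 -1.79585e+02  1.37000e-01  1.62000e+03] rail- [1.80315e+02 1.14000e-01 2.30000e+01] rail+ [1.76728e+02 1.18000e-01 1.20000e+01]
17.55 cheese [-1.79424e+02 -1.79310e+02  1.36000e-01  1.61800e+03] rail- [1.80424e+02 1.14000e-01 2.30000e+01] rail+ [1.7668e+02 1.1800e-01 1.2000e+01]
17.6 cheese [-1.79286e+02 -1.79202e+02  1.36000e-01  1.62300e+03] rail- [1.80696e+02 1.15000e-01 2.30000e+01] rail+ [1.7665e+02 1.1800e-01 1.2000e+01]
17.65 cheese [-1.79345e+02 -1.79323e+02  1.36000e-01  1.59800e+03] rail- [1.80897e+02 1.15000e-01 2.30000e+01] rail+ [1.76683e+02 1.18000e-01 1.20000e+01]
[ 0.46461723 -0.14028254  0.08634284] [-1.79999965e+02  1.41145080e-04  9.30076215e+01] bf(184.2) [0.2512 0.1179] bf(now) [0.2435 0.1331]
slab (((393.7149353027344, -26.96886444091797), (92.57584381103516, 199.83229064941406), 4.061408042907715), np.float64(0.01983720550957421), 1698)
-1 12 183.28065473346194 0.0944906385971799
1 19 183.54021678020672 0.09534738352662188
```

Run:
```python
from h import *
t=dict(np.load("top0.npz"))
# metric ortho image of plane z=.02 in slab frame at 184.2 deg: u = x 80..370 mm, v = y -130..130
a=np.radians(184.2);e=np.array([np.cos(a),np.sin(a)]);n=np.array([-e[1],e[0]])
X,Y=np.meshgrid(np.arange(60,400)/1000,np.arange(-140,140)/1000)
W=np.concatenate([(PIV+X[...,None]*e+Y[...,None]*n),np.full(X.shape+(1,),.02)],-1).reshape(-1,3)
p,_=cv2.projectPoints(W,cv2.Rodrigues(t["R"])[0],t["t"],t["K"],t["dist"])
p=p.reshape(X.shape+(2,)).astype(np.float32)
g=cv2.remap(t["color"][...,2],p[...,0],p[...,1],cv2.INTER_CUBIC).astype(float) # blue: wood dark, marble bright
def edge(prof): # strongest gradient subpixel
    d=abs(np.gradient(cv2.GaussianBlur(prof.reshape(1,-1),(0,0),2).ravel()));k=d.argmax();s=slice(max(k-4,0),k+5);return (np.arange(len(d))[s]*d[s]).sum()/d[s].sum()
for nm,rows,xs in(("y+",(200,280),range(100,290,2)),("y-",(0,80),range(240,290,2))):
    E=np.array([edge(g[rows[0]:rows[1],x])+rows[0]-140 for x in xs]);xx=np.array(xs)+60
    f=np.polyfit(xx,E,1);k=abs(E-np.polyval(f,xx))<2;f=np.polyfit(xx[k],E[k],1);print(nm,k.sum(),len(k),"dir",184.2+np.degrees(f[0]),"y@250",np.polyval(f,250))
E=np.array([edge(g[y,250:340])+250+60 for y in range(55,225,2)]);yy=np.arange(55,225,2)-140.
f=np.polyfit(yy,E,1);k=abs(E-np.polyval(f,yy))<2;f=np.polyfit(yy[k],E[k],1);print("end",k.sum(),len(k),"dir",184.2-np.degrees(f[0]),f[1])
```

```text
y+ 95 95 dir 184.24936238918602 y@250 98.88239877189913
y- 25 25 dir 182.5325203106342 y@250 -97.61040592787738
end 85 85 dir 184.16755203661063 360.4928326076279
```

Call:
drive_tool([
  {"tx":0,"ty":0,"tz":0,"rx":0,"ry":0,"rz":0},
  {"tx":0,"ty":0,"tz":0,"rx":0,"ry":0,"rz":0},
  {"tx":0,"ty":0,"tz":0,"rx":0,"ry":0,"rz":0},
  {"tx":0,"ty":0,"tz":0,"rx":0,"ry":0,"rz":0},
  {"tx":-0.00046,"ty":0.0002,"tz":0,"rx":0,"ry":0,"rz":-0.1},
  {"tx":-0.00046,"ty":0.0002,"tz":0,"rx":0,"ry":0,"rz":-0.1},
  {"tx":-0.00046,"ty":0.0002,"tz":0,"rx":0,"ry":0,"rz":-0.1},
  {"tx":-0.00046,"ty":0.0002,"tz":0,"rx":0,"ry":0,"rz":-0.1},
])

```text
t: 18.45
eef_pos: [0.4655, -0.1422, 0.0863]
tool_rot: [-180.0, 0.0, 93.4]
force: [-1.2, 0.1, -0.3]
opening: 0.004
finger_force: 0.0
```

Call:
drive_tool([
  {"tx":-0.00046,"ty":0.0002,"tz":0,"rx":0,"ry":0,"rz":-0.1},
  {"tx":-0.00046,"ty":0.0002,"tz":0,"rx":0,"ry":0,"rz":-0.1},
  {"tx":-0.00046,"ty":0.0002,"tz":0,"rx":0,"ry":0,"rz":-0.1},
  {"tx":-0.00046,"ty":0.0002,"tz":0,"rx":0,"ry":0,"rz":-0.1},
  {"tx":-0.00046,"ty":0.0002,"tz":0,"rx":0,"ry":0,"rz":-0.1},
  {"tx":-0.00046,"ty":0.0002,"tz":0,"rx":0,"ry":0,"rz":-0.1},
  {"tx":-0.00046,"ty":0.0002,"tz":0,"rx":0,"ry":0,"rz":-0.1},
  {"tx":-0.00046,"ty":0.0002,"tz":0,"rx":0,"ry":0,"rz":-0.1},
])

```text
t: 19.25
eef_pos: [0.4674, -0.1457, 0.0863]
tool_rot: [-180.0, 0.0, 94.2]
force: [-0.3, 1.2, 0.4]
opening: 0.006
finger_force: 0.0
```

Call:
drive_tool([
  {"tx":-0.00046,"ty":0.0002,"tz":0,"rx":0,"ry":0,"rz":-0.1},
  {"tx":-0.00046,"ty":0.0002,"tz":0,"rx":0,"ry":0,"rz":-0.1},
  {"tx":-0.00046,"ty":0.0002,"tz":0,"rx":0,"ry":0,"rz":-0.1},
  {"tx":-0.00046,"ty":0.0002,"tz":0,"rx":0,"ry":0,"rz":-0.1},
])

```text
t: 19.65
eef_pos: [0.4683, -0.1475, 0.0863]
tool_rot: [180.0, -0.0, 94.6]
force: [-0.1, -0.1, 0.6]
opening: 0.008
finger_force: 0.0
```

```bash
sed -i 's/p=phi(c)/p=phi(c);p=(p[0]%360,p[1]%360)+p[2:]/' look.py; python3 look.py 184 3
```

```text
19.7 cheese [1.83455e+02 1.83801e+02 1.37000e-01 1.60900e+03] rail- [1.83818e+02 1.15000e-01 2.30000e+01] rail+ [1.78238e+02 1.19000e-01 1.10000e+01]
19.75 cheese [1.83630e+02 1.83681e+02 1.36000e-01 1.62000e+03] rail- [1.83838e+02 1.15000e-01 2.30000e+01] rail+ [1.78293e+02 1.19000e-01 1.20000e+01]
19.8 cheese [1.83636e+02 1.83672e+02 1.36000e-01 1.61100e+03] rail- [1.83834e+02 1.15000e-01 2.30000e+01] rail+ [1.77889e+02 1.19000e-01 1.30000e+01]
[ 0.46832133 -0.14746254  0.086342  ] [1.79998961e+02 2.42748764e-04 9.46020358e+01] bf(184.2) [0.248  0.1253] bf(now) [0.2469 0.1276]
```

Call:
drive_tool([
  {"tx":-0.001,"ty":0,"tz":0,"rx":0,"ry":0,"rz":0},
  {"tx":-0.002,"ty":0,"tz":0,"rx":0,"ry":0,"rz":0},
  {"tx":-0.003,"ty":0,"tz":0,"rx":0,"ry":0,"rz":0},
  {"tx":-0.004,"ty":0,"tz":0,"rx":0,"ry":0,"rz":0},
  {"tx":0,"ty":0,"tz":0,"rx":0,"ry":0,"rz":0},
  {"tx":0,"ty":0,"tz":0,"rx":0,"ry":0,"rz":0},
  {"tx":0,"ty":0,"tz":0,"rx":0,"ry":0,"rz":0},
  {"tx":0,"ty":0,"tz":0,"rx":0,"ry":0,"rz":0},
])

```text
t: 20.6
eef_pos: [0.4691, -0.1573, 0.0863]
tool_rot: [-180.0, -0.0, 94.6]
force: [-0.2, -0.1, 0.2]
opening: 0.006
finger_force: 0.0
```

```bash
python3 look.py 184 3
```

```text
20.65 cheese [1.83831e+02 1.83839e+02 1.36000e-01 1.60800e+03] rail- [1.83688e+02 1.14000e-01 2.30000e+01] rail+ [1.81105e+02 1.18000e-01 2.20000e+01]
20.7 cheese [1.84032e+02 1.83990e+02 1.36000e-01 1.62100e+03] rail- [1.83721e+02 1.14000e-01 2.30000e+01] rail+ [1.81326e+02 1.17000e-01 2.20000e+01]
20.75 cheese [1.83985e+02 1.83889e+02 1.36000e-01 1.60700e+03] rail- [1.83918e+02 1.14000e-01 2.30000e+01] rail+ [1.81146e+02 1.18000e-01 2.20000e+01]
[ 0.46910503 -0.15729873  0.08635947] [1.79999079e+02 8.56463891e-04 9.46155127e+01] bf(184.2) [0.248  0.1352] bf(now) [0.2472 0.1365]
```

Call:
drive_tool([
  {"tx":0,"ty":0,"tz":0,"rx":0,"ry":0,"rz":0},
  {"tx":0,"ty":0,"tz":0,"rx":0,"ry":0,"rz":0},
  {"tx":0,"ty":0,"tz":0,"rx":0,"ry":0,"rz":0},
  {"tx":0,"ty":0,"tz":0,"rx":0,"ry":0,"rz":0},
  {"tx":0,"ty":0,"tz":0,"rx":0,"ry":0,"rz":0},
  {"tx":0,"ty":0,"tz":0,"rx":0,"ry":0,"rz":0},
  {"tx":0,"ty":0,"tz":0,"rx":0,"ry":0,"rz":0},
  {"tx":0,"ty":0,"tz":0,"rx":0,"ry":0,"rz":0},
])

```text
t: 21.55
eef_pos: [0.4691, -0.1574, 0.0863]
tool_rot: [180.0, 0.0, 94.6]
force: [-0.3, 0.0, -0.2]
opening: 0.005
finger_force: 0.0
```

```bash
python3 look.py 184 3
```

```text
21.6 cheese [1.84154e+02 1.84051e+02 1.37000e-01 1.61600e+03] rail- [1.84113e+02 1.14000e-01 2.30000e+01] rail+ [1.81155e+02 1.18000e-01 2.20000e+01]
21.65 cheese [1.84186e+02 1.84174e+02 1.36000e-01 1.61700e+03] rail- [1.84106e+02 1.14000e-01 2.30000e+01] rail+ [1.8107e+02 1.1800e-01 2.2000e+01]
21.7 cheese [1.84198e+02 1.84063e+02 1.36000e-01 1.60800e+03] rail- [1.84134e+02 1.14000e-01 2.30000e+01] rail+ [1.81051e+02 1.18000e-01 2.20000e+01]
[ 0.46910473 -0.1573933   0.08634064] [1.79999768e+02 1.20261626e-03 9.46062237e+01] bf(184.2) [0.248  0.1353] bf(now) [0.2476 0.1359]
```

The board is at 184.1° against a target of 184.2°, with a residual drift of about 0.2°/s. I'll bring the gripper to about 1 mm off the plus rail for one very soft catch to take that drift out.

Call:
drive_tool([
  {"tx":0.003,"ty":0,"tz":0,"rx":0,"ry":0,"rz":0},
  {"tx":0.003,"ty":0,"tz":0,"rx":0,"ry":0,"rz":0},
  {"tx":0.001,"ty":0,"tz":0,"rx":0,"ry":0,"rz":0},
  {"tx":0.0005,"ty":0,"tz":0,"rx":0,"ry":0,"rz":0},
  {"tx":0,"ty":0,"tz":0,"rx":0,"ry":0,"rz":0},
])

```text
t: 22.2
eef_pos: [0.4685, -0.1498, 0.0864]
tool_rot: [180.0, 0.0, 94.6]
force: [0.8, -0.9, -0.3]
opening: 0.003
finger_force: 0.0
```

```bash
python3 look.py 184 4
```

```text
22.25 cheese [1.84060e+02 1.84103e+02 1.36000e-01 1.61200e+03] rail- [1.8428e+02 1.1500e-01 2.3000e+01] rail+ [1.78029e+02 1.22000e-01 1.50000e+01]
22.3 cheese [1.84041e+02 1.84189e+02 1.37000e-01 1.60400e+03] rail- [1.84303e+02 1.15000e-01 2.30000e+01] rail+ [1.77965e+02 1.20000e-01 1.60000e+01]
22.35 cheese [1.84062e+02 1.84010e+02 1.37000e-01 1.61100e+03] rail- [1.84253e+02 1.15000e-01 2.30000e+01] rail+ [1.78114e+02 1.22000e-01 1.50000e+01]
22.4 cheese [1.83987e+02 1.84195e+02 1.36000e-01 1.62400e+03] rail- [1.84295e+02 1.15000e-01 2.30000e+01] rail+ [1.78336e+02 1.22000e-01 1.50000e+01]
[ 0.46851303 -0.15002042  0.08635874] [1.79998915e+02 3.78580119e-03 9.45962201e+01] bf(184.2) [0.248  0.1279] bf(now) [0.248  0.1279]
```

Call:
drive_tool([
  {"tx":0.0004,"ty":0,"tz":0,"rx":0,"ry":0,"rz":0},
  {"tx":0.0004,"ty":0,"tz":0,"rx":0,"ry":0,"rz":0},
  {"tx":0,"ty":0,"tz":0,"rx":0,"ry":0,"rz":0},
  {"tx":-2e-05,"ty":0,"tz":0,"rx":0,"ry":0,"rz":0},
  {"tx":-2e-05,"ty":0,"tz":0,"rx":0,"ry":0,"rz":0},
  {"tx":-2e-05,"ty":0,"tz":0,"rx":0,"ry":0,"rz":0},
  {"tx":-2e-05,"ty":0,"tz":0,"rx":0,"ry":0,"rz":0},
  {"tx":-2e-05,"ty":0,"tz":0,"rx":0,"ry":0,"rz":0},
])

```text
t: 23.2
eef_pos: [0.4684, -0.1493, 0.0863]
tool_rot: [-180.0, 0.0, 94.6]
force: [-0.2, -0.8, -0.1]
opening: 0.008
finger_force: 0.0
```

Call:
drive_tool([
  {"tx":-2e-05,"ty":0,"tz":0,"rx":0,"ry":0,"rz":0},
  {"tx":-2e-05,"ty":0,"tz":0,"rx":0,"ry":0,"rz":0},
  {"tx":-2e-05,"ty":0,"tz":0,"rx":0,"ry":0,"rz":0},
  {"tx":-2e-05,"ty":0,"tz":0,"rx":0,"ry":0,"rz":0},
  {"tx":-2e-05,"ty":0,"tz":0,"rx":0,"ry":0,"rz":0},
  {"tx":-2e-05,"ty":0,"tz":0,"rx":0,"ry":0,"rz":0},
  {"tx":-2e-05,"ty":0,"tz":0,"rx":0,"ry":0,"rz":0},
  {"tx":-2e-05,"ty":0,"tz":0,"rx":0,"ry":0,"rz":0},
])

```text
t: 24.0
eef_pos: [0.4684, -0.1494, 0.0863]
tool_rot: [-180.0, -0.0, 94.6]
force: [-0.5, 0.3, -0.4]
opening: 0.004
finger_force: 0.0
```

```bash
python3 look.py 184 4
```

```text
24.05 cheese [1.84419e+02 1.84467e+02 1.36000e-01 1.60800e+03] rail- [1.84306e+02 1.14000e-01 2.30000e+01] rail+ [1.78103e+02 1.22000e-01 1.40000e+01]
24.1 cheese [1.84422e+02 1.84303e+02 1.36000e-01 1.60700e+03] rail- [1.84174e+02 1.14000e-01 2.30000e+01] rail+ [1.77796e+02 1.22000e-01 1.60000e+01]
24.15 cheese [1.84285e+02 1.84457e+02 1.36000e-01 1.62200e+03] rail- [1.84207e+02 1.14000e-01 2.30000e+01] rail+ [1.78083e+02 1.22000e-01 1.40000e+01]
24.2 cheese [1.84279e+02 1.84439e+02 1.37000e-01 1.60100e+03] rail- [1.84287e+02 1.14000e-01 2.30000e+01] rail+ [1.7789e+02 1.2200e-01 1.5000e+01]
[ 0.46841965 -0.1493881   0.08632707] [-1.79997523e+02 -1.65568915e-04  9.46057507e+01] bf(184.2) [0.2481 0.1273] bf(now) [0.2486 0.1262]
```

Call:
drive_tool([
  {"tx":-2e-05,"ty":0,"tz":0,"rx":0,"ry":0,"rz":0},
  {"tx":-2e-05,"ty":0,"tz":0,"rx":0,"ry":0,"rz":0},
  {"tx":-2e-05,"ty":0,"tz":0,"rx":0,"ry":0,"rz":0},
  {"tx":-2e-05,"ty":0,"tz":0,"rx":0,"ry":0,"rz":0},
  {"tx":-2e-05,"ty":0,"tz":0,"rx":0,"ry":0,"rz":0},
  {"tx":-2e-05,"ty":0,"tz":0,"rx":0,"ry":0,"rz":0},
  {"tx":-2e-05,"ty":0,"tz":0,"rx":0,"ry":0,"rz":0},
  {"tx":-2e-05,"ty":0,"tz":0,"rx":0,"ry":0,"rz":0},
])

```text
t: 25.0
eef_pos: [0.4685, -0.1495, 0.0863]
tool_rot: [180.0, 0.0, 94.6]
force: [0.0, 0.1, -0.2]
opening: 0.007
finger_force: 0.0
```

```bash
python3 look.py 184 4
```

```text
25.05 cheese [1.84285e+02 1.84343e+02 1.36000e-01 1.61000e+03] rail- [1.84332e+02 1.14000e-01 2.30000e+01] rail+ [1.77925e+02 1.22000e-01 1.50000e+01]
25.1 cheese [1.84351e+02 1.84214e+02 1.36000e-01 1.61100e+03] rail- [1.8435e+02 1.1400e-01 2.3000e+01] rail+ [1.77944e+02 1.23000e-01 1.50000e+01]
25.15 cheese [1.84220e+02 1.84415e+02 1.36000e-01 1.61600e+03] rail- [1.84347e+02 1.14000e-01 2.30000e+01] rail+ [1.77859e+02 1.22000e-01 1.60000e+01]
25.2 cheese [1.84336e+02 1.84363e+02 1.37000e-01 1.61700e+03] rail- [1.84348e+02 1.14000e-01 2.30000e+01] rail+ [1.77962e+02 1.22000e-01 1.50000e+01]
[ 0.46846438 -0.14953282  0.08633505] [ 1.79999722e+02 -4.70990695e-04  9.46045574e+01] bf(184.2) [0.248  0.1274] bf(now) [0.2484 0.1267]
```

Call:
drive_tool([
  {"tx":-0.003,"ty":0,"tz":0,"rx":0,"ry":0,"rz":0},
  {"tx":-0.008,"ty":0,"tz":0,"rx":0,"ry":0,"rz":0},
  {"tx":-0.015,"ty":0,"tz":0,"rx":0,"ry":0,"rz":0},
  {"tx":-0.02,"ty":0,"tz":0,"rx":0,"ry":0,"rz":0},
  {"tx":-0.015,"ty":0,"tz":0,"rx":0,"ry":0,"rz":0},
  {"tx":0,"ty":0,"tz":0,"rx":0,"ry":0,"rz":0},
  {"tx":0,"ty":0,"tz":0,"rx":0,"ry":0,"rz":0},
  {"tx":0,"ty":0,"tz":0,"rx":0,"ry":0,"rz":0},
])

```text
t: 26.0
eef_pos: [0.4733, -0.2096, 0.0863]
tool_rot: [-180.0, -0.0, 94.7]
force: [0.6, 0.4, -0.2]
opening: 0.005
finger_force: 0.0
```

```bash
python3 look.py 184 4
```

```text
26.05 cheese [1.84227e+02 1.84371e+02 1.36000e-01 1.60700e+03] rail- [1.84315e+02 1.14000e-01 2.30000e+01] rail+ [1.84354e+02 1.14000e-01 2.30000e+01]
26.1 cheese [1.84394e+02 1.84218e+02 1.36000e-01 1.60800e+03] rail- [1.84348e+02 1.14000e-01 2.30000e+01] rail+ [1.84286e+02 1.14000e-01 2.30000e+01]
26.15 cheese [1.84301e+02 1.84295e+02 1.36000e-01 1.60200e+03] rail- [1.84329e+02 1.14000e-01 2.30000e+01] rail+ [1.84313e+02 1.14000e-01 2.30000e+01]
26.2 cheese [1.84370e+02 1.84369e+02 1.36000e-01 1.61700e+03] rail- [1.84339e+02 1.14000e-01 2.30000e+01] rail+ [1.84289e+02 1.14000e-01 2.30000e+01]
[ 0.47345671 -0.20969159  0.08641862] [ 1.79997298e+02 -2.36676360e-03  9.46708980e+01] bf(184.2) [0.2475 0.1878] bf(now) [0.248 0.187]
```

Call:
drive_tool([
  {"tx":0,"ty":0,"tz":0,"rx":0,"ry":0,"rz":0},
  {"tx":0,"ty":0,"tz":0,"rx":0,"ry":0,"rz":0},
  {"tx":0,"ty":0,"tz":0,"rx":0,"ry":0,"rz":0},
  {"tx":0,"ty":0,"tz":0,"rx":0,"ry":0,"rz":0},
  {"tx":0,"ty":0,"tz":0,"rx":0,"ry":0,"rz":0},
  {"tx":0,"ty":0,"tz":0,"rx":0,"ry":0,"rz":0},
  {"tx":0,"ty":0,"tz":0,"rx":0,"ry":0,"rz":0},
  {"tx":0,"ty":0,"tz":0,"rx":0,"ry":0,"rz":0},
])

```text
t: 27.0
eef_pos: [0.4734, -0.2104, 0.0863]
tool_rot: [-180.0, 0.0, 94.6]
force: [0.5, -0.9, -0.2]
opening: 0.009
finger_force: 0.0
```

```bash
python3 look.py 184 4;python3 - <<'E'
from h import *
c=dict(np.load("last.npz"));cv2.imwrite("pics/t9.png",cv2.resize(c["color"][90:320,80:440,::-1],(720,460)))
E
```

```text
27.05 cheese [1.84255e+02 1.84365e+02 1.37000e-01 1.59100e+03] rail- [1.84357e+02 1.14000e-01 2.30000e+01] rail+ [1.84259e+02 1.15000e-01 2.30000e+01]
27.1 cheese [1.84167e+02 1.84399e+02 1.36000e-01 1.60700e+03] rail- [1.84325e+02 1.14000e-01 2.30000e+01] rail+ [1.84309e+02 1.14000e-01 2.30000e+01]
27.15 cheese [1.84404e+02 1.84452e+02 1.36000e-01 1.60300e+03] rail- [1.84333e+02 1.14000e-01 2.30000e+01] rail+ [1.84308e+02 1.14000e-01 2.30000e+01]
27.2 cheese [1.84193e+02 1.84269e+02 1.37000e-01 1.61800e+03] rail- [1.84184e+02 1.14000e-01 2.30000e+01] rail+ [1.843e+02 1.150e-01 2.300e+01]
[ 0.47335432 -0.21038559  0.08635424] [1.79998602e+02 2.97769856e-03 9.46019952e+01] bf(184.2) [0.2476 0.1885] bf(now) [0.2478 0.1882]
```

View pics/t9.png

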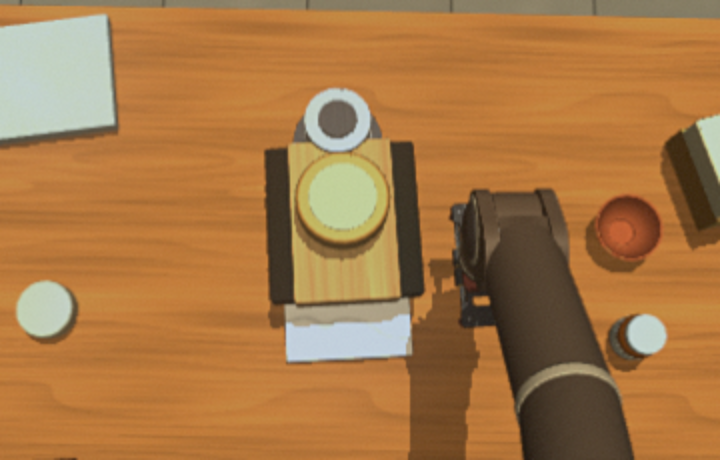

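The board stands still at 184.3° with the slab at 184.2°. Its end (345,300) is parallel to the slab's edge (348,355), and the gripper at about (475,260) is well clear. Handing in.

```bash
python3 -c "
from plant import r
print(r.close_job())"
```

```text
the job is handed in; nothing more can be done
None
```

The board is lined up over the slab to within about 0.1° by the camera (184.3° against 184.2°), standing still with the gripper clear, and the job was handed in after about 27 s; no verdict came back.

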